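Refit the top tray of the tea-light carousel and turn the votive to the front

ROBOT

A 7-joint arm with a two-finger parallel gripper is mounted at the origin on the work surface. World frame = base frame: x ahead of the robot, y to its left, z up, the work surface at z = 0. Lengths are in m, angles in rad, forces in N, time in s.
With the tool pointing down it reaches from about 0.4 to 0.875 m from the base axis. Payload 4.4 kg.
Tool frame: the origin (TCP) lies at the very end of the fingers, on their centre line; the grasp point (between the pads) lies 19 mm behind it; z points along the fingers, y is the line along which they close (so a half turn about z gives the same grasp; the last joint's range is limited). The gripper opens to 85 mm and grips with 20 to 120 N. Pads are 22 mm wide; open, the fingers measure 114 mm over their backs; the gripper's body (76 mm by 85 mm) begins 54 mm behind the grasp point. The pads swing forward as they close: fully open they stand 13 mm farther back than shut.
Start: joints at [-0.066, 0.628, 0.038, 1.517, -0.027, 0.996, -0.02], TCP at [0.65, 0, 0.231] pointing down, gripper open.
Joint ranges: [-3.06, 3.06], [-0.37, 2.12], [-1.25, 1.32], [0.18, 2.47], [-1.1, 4.24], [0.23, 1.98], [-2.94, 2.94]. Speed limits (rad/s): [2.57, 2.57, 3.14, 3.14, 3.14, 3.14, 3.14].

INTERFACE

Orientations are given as a unit quaternion [w, x, y, z].
In Python, from station import arm gives the robot as it stands. The module is installed in compiled form; this text tells all that it offers.
- The arm moves only by the tool arm_command, never from a script. Its argument "targets" is a list of rows, each an object with "claw": the finger opening in mm, from 0 to 85.4; "dp": the shift along the tool's x, y, z in mm, a list of three; "dr": the turn, a rotation vector about the tool's x, y, z in rad, a list of three. A call has 1 to 20 rows; each row is the pose to reach, as a shift and turn from the pose commanded when the call began, along the tool's axes at that moment; what a row does not reach only later rows make up. A row lasts 1/8 s, in which the tool goes at most 62.5 mm and 10.7 degrees, less where a joint would pass 70% of its speed; a pose out of reach is approached as far as the arm can. A call with a gripper value outside its range is refused whole. The fingers move at their own pace and stop on an object; "squeeze" is the grip in N (left out, the last holds). Time passes only in rows, so rows that repeat a pose let the fingers close. It gives the time, the measured TCP pose, the force, the opening and the grip force at its end, in the units of the state.
- arm.observe(): the state, without advancing time (a new reading comes with each control period).
- arm.camera(name): name is "scene" or "side" or "wrist"; returns a dict with "frame" (420x560x3 uint8, blue, green, red), "z_map" (420x560 float32, m along the optical axis (not along the pixel's ray), 0 where there is no reading), "fx", "fy", "cx", "cy" (pixels), "R" (3x3) and "t" (3): a world point X has camera coordinates R X + t. Camera axes: x right, y down, z forward; pixel columns grow to the right and rows downward; lengths in m; the calibration is good to about 2 mm. A picture is of the moment at which its call begins.
- arm.job_done(): hands the job in; it is judged then, once.
The state is a dict: "clock": time; "joints": joint angles; "dq": joint speeds; "joint_efforts": joint torques, N m; "ee_pos": TCP position; "orientation": TCP orientation; "ft_force": force on the tool from outside, world axes, zero at the start; "ft_torque": the same for the moment, N m; "gripper_width": finger opening in m; "grip_force": force on a finger pad.
Only numpy, scipy, OpenCV 4.12 (cv2) and the standard library are available. Lean on these libraries where they do the work, as an engineer would, in place of code of your own. Each camera call takes 0.05 s, during which the arm holds its last target. There are 200 camera calls.

TASK

Put the loose top tray back on the tea-light carousel so that it sits fully down on both pegs, either way round, with the smoked-glass votive still standing in its well. Then turn the carousel until the votive faces squarely to the front of the shelf (the robot's side), and finish still gripping the tray or carousel to hold it motionless there: do not let go. Leave everything else on the shelf where it is and the wooden box shut.

Things in the scene. Friction and masses are not known exactly. Their poses are not given: they have to be found in the camera images.
- carousel_base: Fixed round grey foot of the carousel, 160 mm across, 16 mm high, standing on the shelf. Its origin is on the turning axis at shelf level (z = 0), and its axes are always parallel to the world's: its -x axis points straight to the front of the shelf, the robot's side.
- carousel: The turning part of the carousel on its foot: two mint-green tiers 176 mm across with aluminium tea lights. It turns freely either way about the vertical through its origin (friction about 0.04 N m). Origin on the turning axis at shelf level (z = 0), z up; its y axis runs along the line of the two pegs.
- landing (a point): Centre of the carousel's landing plane, 120 mm above the shelf, axes as the turning part's. The tray rests here on a 48 mm centre column and two 22 mm side columns. The tray is seated when its origin is here and its y axis runs along this y axis, either way round.
- peg0 (a point): Tip of one of the two white pegs on the carousel, at y = -48 mm from the turning axis along the turning part's y. The peg is 12 mm thick and rises 14 mm above the landing plane, the last 4 mm tapered.
- peg1 (a point): Tip of one of the two white pegs on the carousel, at y = +48 mm from the turning axis along the turning part's y. The peg is 12 mm thick and rises 14 mm above the landing plane, the last 4 mm tapered.
- tray: Loose mint-green top tray, about 0.4 kg loaded, 172 mm across, standing flat on the shelf: a flower of six round wells on a circle of 62 mm radius, five with fixed tea lights (tops 20 mm up) and the votive's at -x. Origin at the centre of its underside, z up. Two 15 mm peg holes go through its 12 mm thick crossbar at x = 0, y = -48 and +48 mm.
- tray_handle (a point): Centre of the tray's white handle bar, 72 mm above the middle of its underside; axes as the tray's. The bar is 72 mm long along y, 14 mm thick along x, 20 mm high (top 82 mm above the underside), on two legs at y = -31 and +31 mm. Grip it from above, fingers closing along x.
- votive_well (a point): Middle of the floor of the votive's well on the tray, 62 mm from the tray's centre along its -x, 4 mm above its underside. The well's rim is 14 mm above the tray's underside, 45 mm inside diameter.
- votive: Small smoked-glass (dark brown-black) candle votive, loose in its well: 46 mm high, 39 mm across the foot and 47 mm across the rim, 60 g. Origin at the centre of its underside. Its top is 50 mm above the tray's underside.
- wooden_box: Closed wooden box with a hinged lid, 150 x 210 x 90 mm, fixed; origin at the centre of its underside. A bystander.
- pump: Orange balloon pump lying on the shelf, about 250 mm long along its x and 52 mm high; origin under the barrel's middle. A bystander.
- matchbox: Red matchbox lying flat, 53 x 36 x 15 mm, origin at the centre of its underside. A bystander.
- jar: Blue ceramic jar with a wooden cap, 68 mm across, 85 mm high, origin at the centre of its underside. A bystander.
- spool: Crimson ribbon spool standing on its flange, 68 mm across, 38 mm high, origin at the centre of its underside. A bystander.
- lighter: Long red gas lighter lying flat, about 208 mm along its x, 18 mm high, origin on the shelf under the root of its steel tube. A bystander.
- spare0: Spare aluminium tea light on the shelf, 38 mm across, 16 mm high, origin at the centre of its underside. A bystander.
- spare1: Another spare tea light like it. A bystander.
- box_lid_handle (a point): The small brass knob on the wooden box's lid; it rises when the lid opens. Leave the lid shut.
Not all that is in view belongs to the job. Of the things that look like the votive, the smallest one is meant.

How it is judged:
By the outcome, as a careful person would: the job done as asked, in the order asked, and still so for the second after the job is handed in, while the arm keeps its last pose, push and grip.
It also fails if it takes over 51 s, if anything falls off the work surface, if the arm or the gripper's body presses on something with over 40 N, if the wrist force passes 120 N, or if a joint passes its speed limit or range.

## Working session

There is one attempt and no reset: what is moved stays moved. The work goes in short steps, Python scripts to look and compute and a tool call to move; the robot and the scene stay as the last step left them, time stands still between calls to the robot, and variables do not carry over. Pictures are saved under pics/ and viewed, at most 10 in all, crops included, and the job is handed in when it is done.

Besides the shell and the picture viewer there is one more tool, called after "Call:" by a JSON object that holds its "op" and its "data". arm_command: Moves the arm, as the interface text tells. Its arguments: {"type":"object","properties":{"targets":{"type":"array"},"squeeze":{"type":"number"}},"required":["targets"]}

```bash
mkdir -p pics; cat > h.py <<'E'
import numpy as np, cv2
from station import arm
def cloud(c):
    z=c["z_map"]; v,u=np.mgrid[:z.shape[0],:z.shape[1]]
    P=np.dstack([(u-c["cx"])/c["fx"]*z,(v-c["cy"])/c["fy"]*z,z])
    W=(P-c["t"])@c["R"]; W[z<=0]=np.nan
    return W
E
python3 - <<'E'
from h import *
s=arm.observe(); print(s)
ims=[]
for n in("scene","side"):
    c=arm.camera(n); np.save(n+".npy",c,allow_pickle=True)
    cv2.imwrite(f"pics/{n}0.png",c["frame"]); print(n,c["fx"],-c["R"].T@c["t"])
E
```

```text
{'clock': 0.0, 'joints': array([-0.06580661,  0.62934993,  0.03846212,  1.51840088, -0.02698448,
        0.99627101, -0.01999625]), 'dq': array([-0.00041738, -0.00053074, -0.00230246, -0.00051161,  0.00050761,
       -0.00020606, -0.00178007]), 'joint_efforts': array([-1.11932164e-03, -5.63405585e+01,  1.22606792e+00, -1.93450052e+01,
        1.09587883e-02,  1.05136272e-02, -8.84369996e-06]), 'ee_pos': array([6.49365808e-01, 1.61135359e-05, 2.30376475e-01]), 'orientation': array([-6.57285654e-04,  7.07105841e-01,  7.07107076e-01, -6.93237261e-04]), 'ft_force': array([0.59966085, 0.16799837, 0.31800701]), 'ft_torque': array([ 0.05112423,  0.0470606 , -0.00603092]), 'grip_force': 0.0, 'gripper_width': 0.08549587869050745}
scene 385.9835114103944 [0.95900807 0.59634536 0.90038507]
side 383.6115133315715 [0.46573094 0.94385956 0.84619705]
```

View pics/scene0.png

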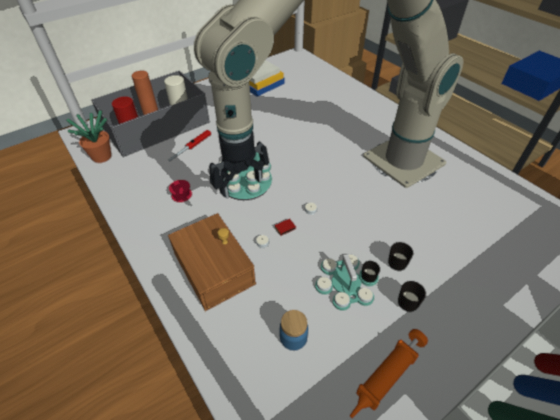

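View pics/side0.png

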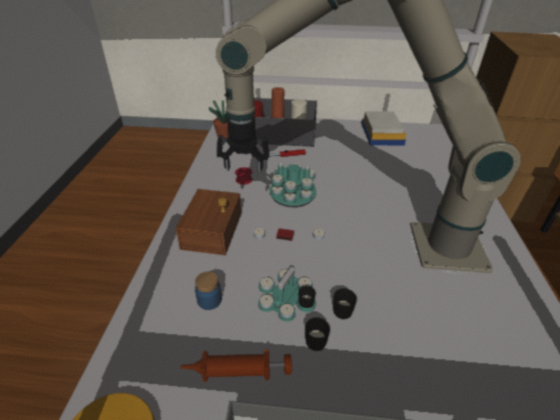

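Votive candidates in the scene image are at (370,271), (400,257) and (411,296). The one at (370,271) sits in the tray's well and looks smallest. I'll confirm that in a crop and measure.

```bash
python3 - <<'E'
from h import *
crops=[]
for n,(a,b,c_,d) in dict(scene=(230,320,300,440),side=(150,350,230,370)).items():
    c=np.load(n+".npy",allow_pickle=True).item(); W=cloud(c); f=c["frame"].astype(int)
    np.save("W"+n,W)
    h=W[...,2]
    hsv=cv2.cvtColor(c["frame"],cv2.COLOR_BGR2HSV)
    # tray neighbourhood
    seeds=dict(scene=(345,275),side=(288,278))[n]; p=W[seeds[1],seeds[0]]; print(n,"seed",p)
    m=(np.hypot(W[...,0]-p[0],W[...,1]-p[1])<.1)
    b=m&(h>.066)&(h<.09); q=W[b]; mid=np.median(q,0)
    top=q[q[:,2]>.076]
    r=cv2.minAreaRect((top[:,:2]*1000).astype(np.float32)); print("handle",len(top),r,top.mean(0))
    # dark things
    dk=((hsv[...,2]<60)&(h>.02)&(h<.1)&(W[...,1]>.1)).astype(np.uint8)
    k,l,st,_=cv2.connectedComponentsWithStats(dk)
    for i in range(1,k):
        if st[i,4]>60:
            q=W[l==i]; print("dark",st[i],q.max(0)-q.min(0),np.median(q,0),(q.max(0)+q.min(0))/2)
    # carousel: mint
    s=dict(scene=(245,180),side=(292,188))[n]; p=W[s[1],s[0]]; print("car seed",p)
    mint=(hsv[...,0]>65)&(hsv[...,0]<95)&(hsv[...,1]>60)&(np.hypot(W[...,0]-p[0],W[...,1]-p[1])<.15)
    hist=np.histogram(h[mint],bins=np.arange(0,.2,.01)); print(hist[0])
    q=W[(np.hypot(W[...,0]-p[0],W[...,1]-p[1])<.13)&(h>.126)&(h<.137)]; print("pegs",len(q)); print(np.round(q[::max(1,len(q)//25)],3))
    crops.append(cv2.resize(c["frame"][230:330,290:430] if n=="scene" else c["frame"][150:220,250:348],(560,400),interpolation=cv2.INTER_CUBIC))
cv2.imwrite("pics/crop1.png",cv2.resize(np.vstack(crops),(420,600)))
E
```

```text
scene seed [0.49095948 0.23732509 0.00893442]
handle 142 ((499.55230712890625, 252.113037109375), (71.16065216064453, 14.153463363647461), 65.5498275756836) [0.50066681 0.25386521 0.08046565]
dark [389 243  24  26 391] [0.05956108 0.05785716 0.04126449] [0.34759592 0.28914358 0.0426924 ] [0.34575159 0.29070038 0.04063563]
dark [362 261  17  21 211] [0.04464995 0.04437692 0.03224279] [0.4448929  0.27515458 0.03619079] [0.44296714 0.2779292  0.0361415 ]
dark [399 281  26  29 450] [0.05889496 0.05768416 0.04247978] [0.41062782 0.38881831 0.04318269] [0.41523711 0.39061811 0.04125739]
dark [535 354  25  21 440] [0.03575206 0.04586349 0.06213366] [0.31809012 0.67283321 0.05742073] [0.31149172 0.67436501 0.05566864]
dark [514 375  41  28 640] [0.0416873  0.06352956 0.07665573] [0.39863264 0.67771332 0.06835886] [0.39068656 0.68327327 0.06159485]
dark [488 401  36  19 484] [0.03618398 0.03927219 0.07724845] [0.48308271 0.67140446 0.06354577] [0.47673659 0.67069984 0.06122568]
car seed [ 0.52442636 -0.2060803   0.03919392]
[  0  74 255  69  12   3   2 130  18  12  11   6   0   0   0   0   0 
[... 605 characters left out ...]
]
dark [207 354  57   4 113] [0.12768725 0.02267978 0.01200149] [0.59652845 0.47321091 0.04544796] [0.60005467 0.47281874 0.04587582]
car seed [ 0.51238319 -0.152591    0.08098049]
[  4  41 273  58  15   4   4 154  65  80  75  92  37   0   0   0   0   0
   0]
pegs 18
[[ 0.566 -0.232  0.135]
 [ 0.562 -0.233  0.134]
 [ 0.566 -0.232  0.13 ]
 [ 0.562 -0.23   0.132]
 [ 0.559 -0.234  0.129]
 [ 0.565 -0.222  0.132]
 [ 0.561 -0.223  0.132]
 [ 0.559 -0.233  0.126]
 [ 0.469 -0.227  0.132]
 [ 0.466 -0.226  0.133]
 [ 0.473 -0.225  0.129]
 [ 0.469 -0.219  0.132]
 [ 0.466 -0.222  0.131]
 [ 0.462 -0.226  0.129]
 [ 0.472 -0.218  0.129]
 [ 0.469 -0.218  0.129]
 [ 0.465 -0.217  0.13 ]
 [ 0.462 -0.219  0.129]]
```

View pics/crop1.png

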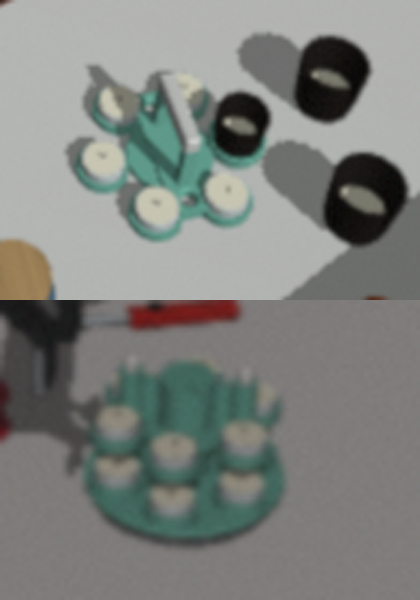

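The smallest one is confirmed: the votive at scene (370,271) measures 45 mm across, against 59 mm for the other two. It stands in the tray's well, 62 mm from the handle. The tray centre is about (0.501, 0.253) with yaw −23.5°. The carousel pegs are 96 mm apart, centred near (0.514, −0.228).

Next I hover above the handle.

Call:
{"op": "arm_command", "data": {"targets": [{"claw": 50,"dp": [40,-20,0],"dr": [0,0,0.06]},{"claw": 50,"dp": [80,-50,10],"dr": [0,0,0.14]},{"claw": 50,"dp": [130,-80,20],"dr": [0,0,0.22]},{"claw": 50,"dp": [180,-110,40],"dr": [0,0,0.3]},{"claw": 50,"dp": [225,-135,60],"dr": [0,0,0.36]},{"claw": 50,"dp": [253,-149,75],"dr": [0,0,0.41]},{"claw": 50,"dp": [253,-149,75],"dr": [0,0,0.41]},{"claw": 50,"dp": [253,-149,75],"dr": [0,0,0.41]},{"claw": 50,"dp": [253,-149,75],"dr": [0,0,0.41]}]}}

```text
clock: 1.23
ee_pos: [0.5022, 0.2515, 0.1568]
orientation: [0.0, 0.837, 0.547, 0.0]
ft_force: [0.1, 0.0, -0.2]
gripper_width: 0.05
grip_force: 0.0
```

```bash
python3 - <<'E'
from h import *
s=arm.observe(); print(s["clock"],s["ee_pos"],s["orientation"],s["gripper_width"])
for n in("wrist","scene","side"):
    c=arm.camera(n);W=cloud(c);h=W[...,2]
    if n=="wrist": cv2.imwrite("pics/w1.png",c["frame"]);
    m=(np.hypot(W[...,0]-.501,W[...,1]-.253)<.045)&(h>.075)&(h<.09)
    q=W[m]
    if len(q)>20: print(n,len(q),cv2.minAreaRect((q[:,:2]*1000).astype(np.float32)),np.median(q,0))
    if n!="wrist":
        # pegs and centre column now that the arm has left
        q=W[(np.hypot(W[...,0]-.514,W[...,1]+.228)<.1)&(h>.125)&(h<.14)]
        for sgn in(1,-1):
            p=q[sgn*(q[:,0]-.514)>0.02]
            if len(p): print(n,"peg",len(p),np.median(p,0),(p.max(0)+p.min(0))/2,p.max(0)-p.min(0))
E
```

```text
1.225 [0.50218956 0.25150051 0.15681853] [4.34593481e-04 8.36905675e-01 5.47346792e-01 4.37739827e-04] 0.0500456459712265
wrist 1927 ((500.39239501953125, 250.18829345703125), (71.0925064086914, 13.9188871383667), 66.5858154296875) [0.50178947 0.25280316 0.08100329]
scene 147 ((499.3850402832031, 252.76043701171875), (73.36184692382812, 14.301770210266113), 65.78974151611328) [0.5011512  0.25494064 0.08049296]
scene peg 11 [ 0.56058008 -0.22852016  0.13004242] [ 0.56039398 -0.22795898  0.13073357] [0.00775726 0.01110738 0.00794459]
scene peg 12 [ 0.46459546 -0.21925114  0.13070053] [ 0.46355963 -0.2200752   0.13091317] [0.00783055 0.01010772 0.00825647]
side 123 ((502.2530822753906, 253.5811004638672), (69.32229614257812, 14.450992584228516), 67.0818099975586) [0.5023647  0.25696113 0.08150028]
side peg 5 [ 0.46539167 -0.22171259  0.13024849] [ 0.46386922 -0.22203056  0.13141037] [0.00399451 0.01415432 0.00899787]
```

View pics/w1.png

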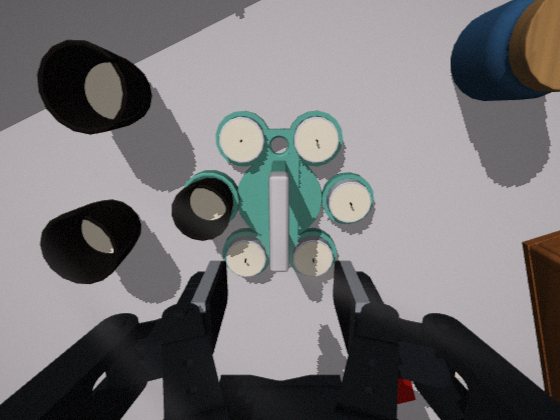

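The wrist view shows the handle bar centred and aligned at column 280. The votive stands in its well at (207,200) and the big decoys are clear. Now I descend and grip.

Call:
{"op": "arm_command", "data": {"targets": [{"claw": 38,"dp": [0,-1,25],"dr": [0,0,0]},{"claw": 36,"dp": [0,-1,50],"dr": [0,0,0]},{"claw": 36,"dp": [0,-1,75],"dr": [0,0,0]},{"claw": 36,"dp": [0,-1,92],"dr": [0,0,0]},{"claw": 36,"dp": [0,-1,102],"dr": [0,0,0]},{"claw": 36,"dp": [0,-1,102],"dr": [0,0,0]},{"claw": 25,"dp": [0,-1,102],"dr": [0,0,0]},{"claw": 18,"dp": [0,-1,102],"dr": [0,0,0]},{"claw": 10,"dp": [0,-1,102],"dr": [0,0,0]},{"claw": 5,"dp": [0,-1,102],"dr": [0,0,0]},{"claw": 5,"dp": [0,-1,102],"dr": [0,0,0]}], "squeeze": 70}}

```text
clock: 2.75
ee_pos: [0.5012, 0.2536, 0.0553]
orientation: [0.0, 0.836, 0.548, 0.001]
ft_force: [0.8, -0.8, 7.0]
gripper_width: 0.0126
grip_force: 69.2
```

Call:
{"op": "arm_command", "data": {"targets": [{"claw": 5,"dp": [0,0,-4],"dr": [0,0,0]},{"claw": 5,"dp": [0,0,-12],"dr": [0,0,0]},{"claw": 5,"dp": [0,0,-26],"dr": [0,0,0]},{"claw": 5,"dp": [0,0,-46],"dr": [0,0,0]},{"claw": 5,"dp": [0,0,-70],"dr": [0,0,0]},{"claw": 5,"dp": [0,0,-95],"dr": [0,0,0]},{"claw": 5,"dp": [0,0,-120],"dr": [0,0,0]},{"claw": 5,"dp": [0,0,-142],"dr": [0,0,0]},{"claw": 5,"dp": [0,0,-160],"dr": [0,0,0]},{"claw": 5,"dp": [0,0,-172],"dr": [0,0,0]},{"claw": 5,"dp": [0,0,-178],"dr": [0,0,0]},{"claw": 5,"dp": [0,0,-180],"dr": [0,0,0]},{"claw": 5,"dp": [0,0,-180],"dr": [0,0,0]}]}}

```text
clock: 4.38
ee_pos: [0.4998, 0.2533, 0.2339]
orientation: [-0.0, 0.836, 0.548, -0.001]
ft_force: [-0.2, 0.1, -3.6]
gripper_width: 0.0131
grip_force: 68.4
```

```bash
python3 - <<'E'
from h import *
s=arm.observe(); p=s["ee_pos"];print(s["clock"],p,s["orientation"],s["joints"].round(2),s["ft_force"])
for n in("scene","side"):
    c=arm.camera(n);W=cloud(c);h=W[...,2]
    cv2.imwrite(f"pics/l_{n}.png",c["frame"])
    hsv=cv2.cvtColor(c["frame"],cv2.COLOR_BGR2HSV)
    m=(np.hypot(W[...,0]-p[0],W[...,1]-p[1])<.1)&(h>.17)&(h<.21)&(hsv[...,0]>65)&(hsv[...,0]<95)&(hsv[...,1]>60)
    q=W[m]; A=np.c_[q[:,:2]-p[:2],np.ones(len(q))]; q2=q[:,2]<.205
    print(n,len(q),np.histogram(q[:,2],bins=8),np.linalg.lstsq(A[q2],q[q2,2],rcond=None)[0])
E
```

```text
4.375 [0.4997665  0.25328109 0.23387336] [-4.72092993e-05  8.36231533e-01  5.48376300e-01 -5.03797503e-04] [-0.63  0.5   0.17  1.77 -0.1   0.88 -0.83] [-0.15584433  0.14700627 -3.57180822]
scene 1103 (array([ 52, 319, 520, 161,  17,   9,  12,  13]), array([0.17880204, 0.18267697, 0.1865519 , 0.19042683, 0.19430176,
       0.19817669, 0.20205162, 0.20592655, 0.20980148])) [-0.0288032   0.00085689  0.18812317]
side 825 (array([ 21, 125, 304, 316,  17,  19,  12,  11]), array([0.17712198, 0.18122738, 0.18533279, 0.1894382 , 0.19354361,
       0.19764901, 0.20175442, 0.20585983, 0.20996524])) [-0.01954582 -0.02395011  0.18901719]
```

View pics/l_side.png

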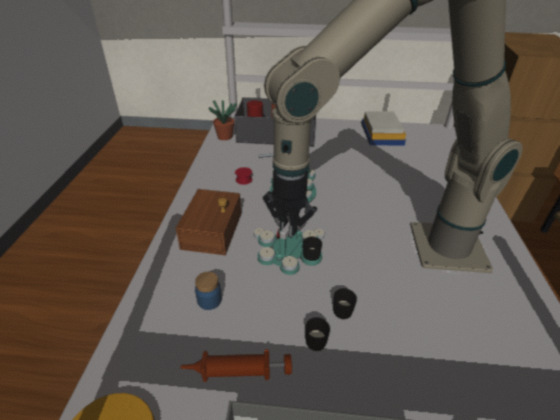

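The tray hangs level and the votive is upright at side (312,250). Now I carry it to a point 110 mm short of the carousel, already turned to line up with the pegs.

Call:
{"op": "arm_command", "data": {"targets": [{"claw": 5,"dp": [-4,1,0],"dr": [0,0,0.011]},{"claw": 5,"dp": [-16,3,0],"dr": [0,0,0.043]},{"claw": 5,"dp": [-35,7,0],"dr": [0,0,0.093]},{"claw": 5,"dp": [-59,12,0],"dr": [0,0,0.158]},{"claw": 5,"dp": [-88,18,0],"dr": [0,0,0.236]},{"claw": 5,"dp": [-122,25,0],"dr": [0,0,0.326]},{"claw": 5,"dp": [-158,33,0],"dr": [0,0,0.422]},{"claw": 5,"dp": [-196,41,0],"dr": [0,0,0.525]},{"claw": 5,"dp": [-235,49,0],"dr": [0,0,0.628]},{"claw": 5,"dp": [-274,57,0],"dr": [0,0,0.732]},{"claw": 5,"dp": [-312,65,0],"dr": [0,0,0.835]},{"claw": 5,"dp": [-348,73,0],"dr": [0,0,0.931]},{"claw": 5,"dp": [-382,80,0],"dr": [0,0,1.021]},{"claw": 5,"dp": [-411,86,0],"dr": [0,0,1.099]},{"claw": 5,"dp": [-435,91,0],"dr": [0,0,1.164]},{"claw": 5,"dp": [-454,95,0],"dr": [0,0,1.214]},{"claw": 5,"dp": [-466,97,0],"dr": [0,0,1.246]},{"claw": 5,"dp": [-470,98,0],"dr": [0,0,1.257]},{"claw": 5,"dp": [-470,98,0],"dr": [0,0,1.257]},{"claw": 5,"dp": [-470,98,0],"dr": [0,0,1.257]}]}}

```text
clock: 6.98
ee_pos: [0.4029, -0.2158, 0.2342]
orientation: [-0.0, 0.999, -0.047, -0.0]
ft_force: [-0.1, -0.2, -4.2]
gripper_width: 0.0127
grip_force: 68.3
```

```bash
cat >> h.py <<'E'
from scipy.spatial.transform import Rotation as Ro
def tool(s):
    q=s["orientation"]; return Ro.from_quat([q[1],q[2],q[3],q[0]]).as_matrix()
E
python3 - <<'E'
from h import *
s=arm.observe(); p=s["ee_pos"];print(s["clock"],p,s["orientation"],s["joints"].round(2))
c=arm.camera("wrist"); np.save("wr.npy",c,allow_pickle=True);W=cloud(c);h=W[...,2]; cv2.imwrite("pics/w2.png",c["frame"])
T=tool(s); L=(W-p)@T*1000   # tool frame mm
np.save("WL",L)
m=((h>.122)&(h<.14)&(L[...,0]>30)).astype(np.uint8)
k,l,st,ce=cv2.connectedComponentsWithStats(m)
for i in range(1,k):
    if st[i,4]>30: q=W[l==i]; print(st[i],q.mean(0).round(4),(q.max(0)-q.min(0)).round(4),"tool",L[l==i].mean(0).round(1))
E
```

```text
6.975 [ 0.40285318 -0.21579507  0.23418824] [-3.50390730e-04  9.98878997e-01 -4.73351440e-02 -1.07824049e-04] [ 0.02  0.4   0.57  2.04 -0.3   0.78 -0.9 ]
[276 119  17  17 214] [ 0.4655 -0.2244  0.1319] [0.0112 0.0116 0.0109] tool [ 63.2   2.7 102.3]
```

View pics/w2.png

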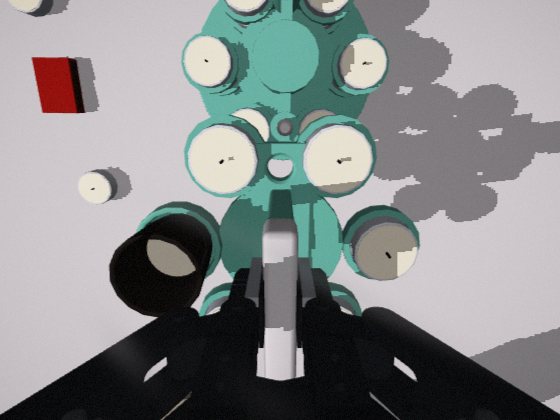

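The votive is still in its well at (165,260). The near peg tip shows at (285,127), the landing column at (285,55) and the tray's hole at (281,167). I'll measure all three in the same camera.

```bash
python3 - <<'E'
from h import *
c=np.load("wr.npy",allow_pickle=True).item(); W=cloud(c);h=W[...,2];L=np.load("WL.npy"); f=c["frame"]
def circ(q):
    A=np.c_[2*q,np.ones(len(q))]; x=np.linalg.lstsq(A,(q**2).sum(1),rcond=None)[0]; return x[:2],np.sqrt(x[2]+x[:2]@x[:2])
v,u=np.mgrid[:420,:560]
# column
m=((h>.114)&(h<.1255)&(np.hypot(u-285,v-55)<55)).astype(np.uint8)
k,l,st,ce=cv2.connectedComponentsWithStats(m); i=l[55,285]; mm=(l==i).astype(np.uint8)
cn=max(cv2.findContours(mm,cv2.RETR_EXTERNAL,cv2.CHAIN_APPROX_NONE)[0],key=len)[:,0]
q=np.array([L[b,a,:2] for a,b in cn]); print("column",st[i],circ(q),np.median(h[mm>0]),np.median(L[mm>0][:,2]))
# peg top
m=(h>.1315)&(h<.14)&(np.hypot(u-285,v-127)<20); q=L[m]; print("peg",len(q),(q.max(0)+q.min(0))/2,q.mean(0),np.ptp(q,axis=0),"px",u[m].mean(),v[m].mean())
# hole
m=((h<.17)&(np.hypot(u-281,v-167)<22)).astype(np.uint8)
hb=((np.hypot(u-281,v-167)<20)&(np.hypot(u-281,v-167)>12)&(h>.17))
zt=np.median(L[hb][:,2]); print("crossbar top tool z",zt,np.median(h[hb]))
g=cv2.cvtColor(f,cv2.COLOR_BGR2HSV)[...,1]; m=((g<60)&(np.hypot(u-281,v-167)<17)).astype(np.uint8)
cn=max(cv2.findContours(m,cv2.RETR_EXTERNAL,cv2.CHAIN_APPROX_NONE)[0],key=len)[:,0].astype(float)
print("hole px",cv2.boundingRect(cn.astype(np.int32)))
# map to tool-plane at zt: fit L ~ homography-free: camera ray
s=arm.observe(); T=tool(s); p=s["ee_pos"]
C=-c["R"].T@c["t"]; d=np.c_[(cn[:,0]-c["cx"])/c["fx"],(cn[:,1]-c["cy"])/c["fy"],np.ones(len(cn))]@c["R"]
Ct=(C-p)@T*1000; dt=d@T
P=Ct+dt*((zt-Ct[2])/dt[:,2])[:,None]; print("hole",circ(P[:,:2]),"cam",Ct)
# handle bar top centre line
m=(h>.25)&(h<.266)&(np.abs(L[...,1])<12)&(L[...,0]>15)&(L[...,0]<45); q=L[m]; print("bar",len(q),np.median(q,0),q.max(0),q.min(0), np.polyfit(q[:,0],q[:,1],1))
# tea lights on tray/carousel tops
E
```

```text
column [ 252   19   67   77 3849] (array([110.66832031,   3.38339097]), np.float64(23.423333245838585)) 0.11927139858716862 114.88597595614772
peg 133 [ 63.17784308   2.31212586 100.9391635 ] [ 63.00559998   2.70102634 101.18021301] [9.7159939  9.27999378 3.37101535] px 284.0601503759398 127.39097744360902
crossbar top tool z 44.3239538146881 0.18985233553133127
hole px (267, 159, 26, 19)
hole (array([44.33923128, -0.44522857]), np.float64(6.194061627080513)) cam [  76.48136518   -0.315275   -141.87506207]
bar 1728 [ 25.18371959  -0.59771302 -25.41827286] [ 32.47920328   6.56872546 -15.85032238] [ 15.02249568  -7.39993241 -27.62872339] [ 0.00254797 -0.49222861]
```

```bash
python3 - <<'E'
from h import *
c=np.load("wr.npy",allow_pickle=True).item(); W=cloud(c);h=W[...,2];L=np.load("WL.npy"); f=c["frame"]
v,u=np.mgrid[:420,:560]
for uv in((222,160),(338,160)):
    z0=np.median(L[(np.hypot(u-uv[0],v-uv[1])<10)][:,2])
    m=((abs(L[...,2]-z0)<3)&(np.hypot(u-uv[0],v-uv[1])<42)).astype(np.uint8)
    k,l,st,_=cv2.connectedComponentsWithStats(m); mm=(l==l[uv[1],uv[0]]).astype(np.uint8)
    cn=max(cv2.findContours(mm,0,cv2.CHAIN_APPROX_NONE)[0],key=len)[:,0]
    q=np.array([L[b,a,:2] for a,b in cn],np.float32); print("tea",z0,cv2.fitEllipse(q),cv2.minEnclosingCircle(q))
m=((h>.252)&(h<.266)&(abs(L[...,1])<12)&(L[...,0]>15)); q=L[m]; print("bar end x",np.percentile(q[:,0],[98,100]), q[:,2].min())
hb=((np.hypot(u-281,v-167)<21)&(abs(L[...,2]-44.3)<3.5)); q=L[hb]
for y in(-3,-1.5,0,1.5): # hole edges along x
    r=q[abs(q[:,1]+.5-y)<.7]; xs=np.sort(r[:,0]); g=np.diff(xs); i=g.argmax(); print(y,xs[i],xs[i+1])
E
```

```text
tea nan ((nan, nan), (nan, nan), 0.0) ((-172.90618896484375, -1.2561532258987427), 447.4078369140625)
tea 35.59129907165351 ((nan, nan), (nan, nan), 0.0) ((-172.90618896484375, -1.2561532258987427), 447.4078369140625)
bar end x [32.04283208 32.47920328] -27.62872338543187
-3 37.15412964340117 50.588000244930534
-1.5 36.76243705201956 51.120664012159814
0 36.52299590209394 51.45432629129868
1.5 36.69608562109708 51.09164251845324
```

In tool axes the hole centre is (44.0, −0.45) with a 14.9 mm diameter, which fits. The column is at (110.7, 3.4) and the peg at (63.0, 2.5), 47.7 mm apart, which also fits. The shift needed is (114.7, 3.7) mm with a +0.014 rad turn.

Call:
{"op": "arm_command", "data": {"targets": [{"claw": 5,"dp": [4,0,0],"dr": [0,0,0.002]},{"claw": 5,"dp": [14,1,0],"dr": [0,0,0.004]},{"claw": 5,"dp": [30,1,0],"dr": [0,0,0.006]},{"claw": 5,"dp": [50,2,0],"dr": [0,0,0.008]},{"claw": 5,"dp": [71,2.5,0],"dr": [0,0,0.01]},{"claw": 5,"dp": [90,3,0],"dr": [0,0,0.012]},{"claw": 5,"dp": [104,3.5,0],"dr": [0,0,0.014]},{"claw": 5,"dp": [112,3.7,0],"dr": [0,0,0.014]},{"claw": 5,"dp": [114.7,3.7,2],"dr": [0,0,0.014]},{"claw": 5,"dp": [114.7,3.7,8],"dr": [0,0,0.014]},{"claw": 5,"dp": [114.7,3.7,16],"dr": [0,0,0.014]},{"claw": 5,"dp": [114.7,3.7,24],"dr": [0,0,0.014]},{"claw": 5,"dp": [114.7,3.7,31],"dr": [0,0,0.014]},{"claw": 5,"dp": [114.7,3.7,35],"dr": [0,0,0.014]},{"claw": 5,"dp": [114.7,3.7,37],"dr": [0,0,0.014]},{"claw": 5,"dp": [114.7,3.7,37],"dr": [0,0,0.014]},{"claw": 5,"dp": [114.7,3.7,37],"dr": [0,0,0.014]}]}}

```text
clock: 9.15
ee_pos: [0.5166, -0.2315, 0.1976]
orientation: [0.0, 0.998, -0.055, 0.0]
ft_force: [0.0, 0.0, -3.1]
gripper_width: 0.0128
grip_force: 68.4
```

```bash
python3 - <<'E'
from h import *
s=arm.observe(); p=s["ee_pos"];print(s["clock"],p,s["orientation"],s["ft_force"],s["ft_torque"])
c=arm.camera("wrist");W=cloud(c);h=W[...,2]; L=(W-p)@tool(s)*1000
v,u=np.mgrid[:420,:560]
a=cv2.resize(c["frame"][110:220,205:355],(600,440),interpolation=cv2.INTER_CUBIC); cv2.imwrite("pics/w3.png",a)
m=(L[...,2]>48)&(L[...,2]<64)&(np.hypot(L[...,0]-44,L[...,1])<8); q=L[m]; 
if len(q): print("in hole",len(q),q.min(0),q.max(0),q.mean(0))
E
```

```text
9.15 [ 0.51660943 -0.23151427  0.19755065] [ 8.53791679e-05  9.98481175e-01 -5.50932477e-02  2.62800771e-04] [ 0.03953546  0.04462015 -3.12610051] [-0.04475235  0.00779165  0.03232702]
in hole 95 [36.23639238 -7.79414307 48.12552994] [47.95237428  6.94243347 63.95927781] [40.09158245  0.13011256 55.78932672]
```

View pics/w3.png

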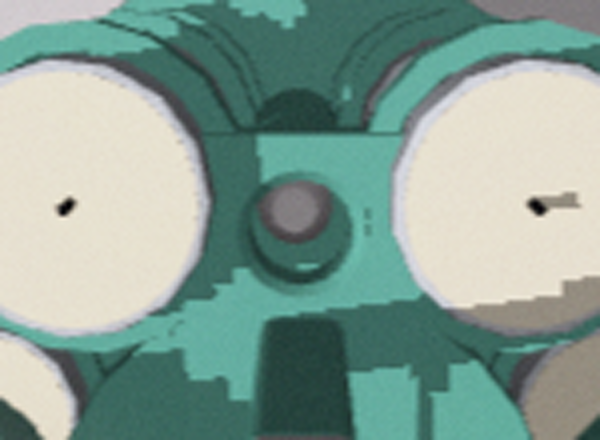

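The peg (297,210) shows through the hole (298,232). The 22 px offset matches the parallax expected for a peg 19.5 mm lower (20 px), so they are aligned to under 0.5 mm. Now lowering.

Call:
{"op": "arm_command", "data": {"targets": [{"claw": 5,"dp": [0,0,2],"dr": [0,0,0]},{"claw": 5,"dp": [0,0,5],"dr": [0,0,0]},{"claw": 5,"dp": [0,0,8],"dr": [0,0,0]},{"claw": 5,"dp": [0,0,11],"dr": [0,0,0]},{"claw": 5,"dp": [0,0,13],"dr": [0,0,0]},{"claw": 5,"dp": [0,0,15],"dr": [0,0,0]},{"claw": 5,"dp": [0,0,17],"dr": [0,0,0]},{"claw": 5,"dp": [0,0,18.5],"dr": [0,0,0]},{"claw": 5,"dp": [0,0,20],"dr": [0,0,0]},{"claw": 5,"dp": [0,0,20],"dr": [0,0,0]}]}}

```text
clock: 10.45
ee_pos: [0.5164, -0.2313, 0.1772]
orientation: [-0.0, 0.998, -0.055, -0.0]
ft_force: [0.6, -0.0, -3.4]
gripper_width: 0.0127
grip_force: 68.4
```

Call:
{"op": "arm_command", "data": {"targets": [{"claw": 5,"dp": [0,0,0.7],"dr": [0,0,0]},{"claw": 5,"dp": [0,0,1.4],"dr": [0,0,0]},{"claw": 5,"dp": [0,0,2],"dr": [0,0,0]},{"claw": 5,"dp": [0,0,2],"dr": [0,0,0]}]}}

```text
clock: 10.95
ee_pos: [0.5164, -0.2314, 0.1754]
orientation: [-0.0, 0.998, -0.055, 0.0]
ft_force: [0.1, 0.8, -2.6]
gripper_width: 0.0129
grip_force: 68.6
```

Call:
{"op": "arm_command", "data": {"targets": [{"claw": 5,"dp": [0,0,0.5],"dr": [0,0,0]},{"claw": 5,"dp": [0,0,1],"dr": [0,0,0]},{"claw": 5,"dp": [0,0,1.5],"dr": [0,0,0]},{"claw": 5,"dp": [0,0,1.5],"dr": [0,0,0]}]}}

```text
clock: 11.45
ee_pos: [0.5165, -0.2314, 0.1753]
orientation: [-0.0, 0.998, -0.055, 0.0]
ft_force: [-4.8, 0.9, 10.1]
gripper_width: 0.0129
grip_force: 70.5
```

Contact came at the expected height: TCP 0.1753 m and about 13 N of push. The tray is seated. I'll ease the push and turn about the carousel axis, which is 4 mm from the TCP.

Call:
{"op": "arm_command", "data": {"targets": [{"claw": 5,"dp": [0,0,-0.5],"dr": [0,0,0]},{"claw": 5,"dp": [0,-0.1,-0.8],"dr": [0,0,-0.02]},{"claw": 5,"dp": [0,-0.2,-0.8],"dr": [0,0,-0.06]},{"claw": 5,"dp": [-0.1,-0.5,-0.8],"dr": [0,0,-0.12]},{"claw": 5,"dp": [-0.1,-0.8,-0.8],"dr": [0,0,-0.2]},{"claw": 5,"dp": [-0.25,-1.1,-0.8],"dr": [0,0,-0.29]},{"claw": 5,"dp": [-0.4,-1.45,-0.8],"dr": [0,0,-0.39]},{"claw": 5,"dp": [-0.6,-1.8,-0.8],"dr": [0,0,-0.49]},{"claw": 5,"dp": [-0.8,-2.1,-0.8],"dr": [0,0,-0.59]},{"claw": 5,"dp": [-1.1,-2.4,-0.8],"dr": [0,0,-0.69]},{"claw": 5,"dp": [-1.4,-2.7,-0.8],"dr": [0,0,-0.79]},{"claw": 5,"dp": [-1.6,-2.9,-0.8],"dr": [0,0,-0.87]},{"claw": 5,"dp": [-1.8,-3.0,-0.8],"dr": [0,0,-0.93]},{"claw": 5,"dp": [-1.9,-3.1,-0.8],"dr": [0,0,-0.97]},{"claw": 5,"dp": [-2.0,-3.15,-0.8],"dr": [0,0,-1.0]},{"claw": 5,"dp": [-2.0,-3.15,-0.8],"dr": [0,0,-1.0]}]}}

```text
clock: 13.45
ee_pos: [0.5158, -0.2278, 0.1753]
orientation: [0.0, 0.902, 0.431, 0.001]
ft_force: [-0.4, 1.5, 5.1]
gripper_width: 0.0133
grip_force: 69.7
```

```bash
python3 - <<'E'
from h import *
s=arm.observe(); p=s["ee_pos"];q=s["orientation"];T=tool(s);print(s["clock"],p,s["ft_force"],s["ft_torque"],"yaw tool",np.degrees(np.arctan2(T[1,1],T[0,1])),"tilt",T[:,2])
c=arm.camera("wrist"); W=cloud(c); L=(W-p)@T*1000
cv2.imwrite("pics/w4.png",c["frame"])
m=(L[...,2]>-28)&(L[...,2]<-20)&(abs(L[...,1])<12)&(L[...,0]>12)&(L[...,0]<31); b=L[m]; e=[]
for x in np.arange(14,31,2):
    r=b[abs(b[:,0]-x)<1][:,1]; e.append((x,(r.min()+r.max())/2))
print("bar slope rad",np.polyfit(*np.array(e).T,1))
E
```

```text
13.45 [ 0.51578848 -0.22778337  0.17531985] [-0.35152129  1.50307507  5.12906405] [ 0.40974808  0.20178903 -0.01838597] yaw tool -38.95870024751817 tilt [ 2.10680825e-03  1.74450943e-04 -9.99997765e-01]
bar slope rad [ 0.00849052 -0.45661702]
```

View pics/w4.png

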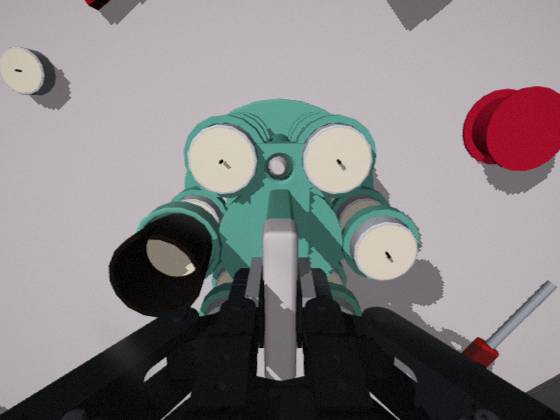

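The peg is through the hole at (280,165), the votive is standing at (165,260), and the tray is turning with the tool. 0.68 rad remains.

Call:
{"op": "arm_command", "data": {"targets": [{"claw": 5,"dp": [0,-0.1,0],"dr": [0,0,-0.02]},{"claw": 5,"dp": [0,-0.2,0],"dr": [0,0,-0.06]},{"claw": 5,"dp": [-0.1,-0.5,0],"dr": [0,0,-0.13]},{"claw": 5,"dp": [-0.15,-0.85,0],"dr": [0,0,-0.22]},{"claw": 5,"dp": [-0.3,-1.2,0],"dr": [0,0,-0.32]},{"claw": 5,"dp": [-0.5,-1.6,0],"dr": [0,0,-0.42]},{"claw": 5,"dp": [-0.7,-1.9,0],"dr": [0,0,-0.51]},{"claw": 5,"dp": [-0.8,-2.1,0],"dr": [0,0,-0.58]},{"claw": 5,"dp": [-0.9,-2.25,0],"dr": [0,0,-0.63]},{"claw": 5,"dp": [-1.0,-2.35,0],"dr": [0,0,-0.66]},{"claw": 5,"dp": [-1.05,-2.4,0],"dr": [0,0,-0.675]},{"claw": 5,"dp": [-1.05,-2.4,0],"dr": [0,0,-0.68]},{"claw": 5,"dp": [-1.05,-2.4,0],"dr": [0,0,-0.68]},{"claw": 5,"dp": [-1.05,-2.4,0],"dr": [0,0,-0.68]}]}}

```text
clock: 15.25
ee_pos: [0.5136, -0.2265, 0.1753]
orientation: [0.001, 0.707, 0.707, 0.001]
ft_force: [-0.2, 3.1, 5.7]
gripper_width: 0.0128
grip_force: 69.7
```

```bash
python3 - <<'E'
from h import *
s=arm.observe(); p=s["ee_pos"];T=tool(s);print(s["clock"],p,s["ft_force"],s["ft_torque"],"yaw tool",np.degrees(np.arctan2(T[1,1],T[0,1])))
c=arm.camera("wrist"); W=cloud(c); L=(W-p)@T*1000; h=W[...,2]
v,u=np.mgrid[:420,:560]
cv2.imwrite("pics/w5.png",c["frame"])
# tea light tops (tray underside .12 -> .14)
hsv=cv2.cvtColor(c["frame"],cv2.COLOR_BGR2HSV)
cs=[]
for uv in((222,160),(338,160)):
    m=((h>.133)&(h<.147)&(hsv[...,1]<70)&(np.hypot(u-uv[0],v-uv[1])<40)).astype(np.uint8)
    (x,y),r=cv2.minEnclosingCircle(W[m>0][:,:2].astype(np.float32)*1000); cs.append((x,y)); print("tea",m.sum(),x,y,r,np.median(h[m>0]))
d=np.subtract(cs[1],cs[0]); print("tray yaw",np.degrees(np.arctan2(d[1],d[0])),np.hypot(*d),"center",np.mean(cs,0)-[0,53.7])
for r0,r1 in((.117,.127),(.127,.136)):pass
m=(h>.127)&(h<.14)&(np.hypot(u-281,v-166)<13)&(hsv[...,1]<60); print("peg tip",W[m].mean(0),h[m].max())
m=(hsv[...,1]>60)&(np.hypot(u-281,v-166)<22)&(h>.12); print("crossbar top z",np.median(h[m]))
for n in("scene","side"):
    c=arm.camera(n); W=cloud(c);h=W[...,2]; hs=cv2.cvtColor(c["frame"],cv2.COLOR_BGR2HSV)
    m=(hs[...,2]<60)&(np.hypot(W[...,0]-.452,W[...,1]+.23)<.035)&(h>.14)&(h<.175); q=W[m]
    if len(q): print(n,"votive",len(q),(q.max(0)+q.min(0))/2,q.max(0))
    cv2.imwrite(f"pics/f_{n}.png",cv2.resize(c["frame"],(560,420)))
E
```

```text
15.25 [ 0.51361853 -0.22648729  0.17530635] [-0.23379953  3.0750005   5.68664926] [0.66477977 0.07045935 0.01393431] yaw tool 0.005853120101659078
tea 3846 482.3718566894531 -176.6800079345703 19.041893005371094 0.13958285269197118
tea 3825 544.4415893554688 -176.34579467773438 19.01125717163086 0.139604316170997
tray yaw 0.30850501838373745 62.070632441853625 center [ 513.40672302 -230.21290131]
peg tip [ 0.5126964  -0.18119712  0.13190969] 0.13486930675181497
crossbar top z 0.13102846358936227
scene votive 185 [ 0.45091314 -0.22605702  0.15630175] [ 0.47306391 -0.20191258  0.17259306]
side votive 142 [ 0.45292485 -0.22669212  0.15585057] [ 0.47394691 -0.20173868  0.17146542]
```

View pics/f_side.png

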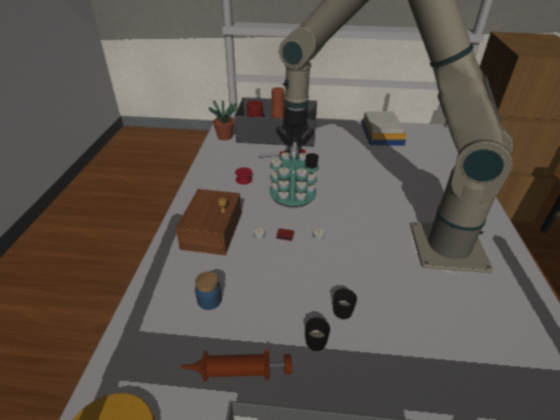

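The tray is seated: tea-light tops are at 0.1396 m and the crossbar top at 0.131 m. Its yaw is 0.3°. The votive is upright at (0.452, −0.226) facing front, at side (312,160), and the bystanders are where they were. Handing in.

```bash
python3 -c "
from station import arm
print(arm.job_done())"
```

```text
the job is handed in; nothing more can be done
None
```

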